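Fill the bead tray and rule the bracelet cards into line

ROBOT

A 6-joint arm with a two-finger parallel gripper is mounted at the origin on a cart in front of the work surface, level with it; the furniture and walls round the work are solid. World frame = base frame: x ahead of the robot, y to its left, z up, the work surface at z = 0. Lengths are in m, angles in rad, forces in N, time in s.
With the tool pointing down it reaches from about 0.275 to 0.825 m from the base axis. Payload 4.9 kg.
Tool frame: the origin (TCP) lies midway between the tips of the shut fingers; the grasp point (between the pads) lies 19 mm behind it (grip_point_offset is the distance from the TCP to the grasp point, in m); z points along the fingers, y is the line along which they close (so a half turn about z gives the same grasp; the last joint's range is limited). The gripper opens to 85 mm and grips with 20 to 120 N. Pads are 22 mm wide; open, the fingers measure 114 mm over their backs; the gripper's body (76 mm by 85 mm) begins 54 mm behind the grasp point. The pads swing forward as they close: fully open they stand 13 mm farther back than shut.
Start: joints at [-1.476, 0.326, -0.193, 1.052, 0, 1.437], TCP at [0.125, -0.536, 0.231] pointing down, gripper open.
Joint ranges: [-2.65, 2.65], [-0.97, 1.79], [-1.3, 1.35], [-1.93, 2.1], [-1.47, 1.37], [-3.14, 3.14]. Speed limits (rad/s): [2.57, 2.57, 3.14, 3.14, 3.14, 3.14].

INTERFACE

Orientations are given as a rotation vector (axis times angle).
In Python, from cell import * gives the robot as it stands. Calls block until the motion is done:
- movep(position, orientation): joint-space move of the TCP to a pose.
- move_l(position, velocity=0.15, rot=None, until_force=None): straight line of the TCP; rot=None keeps the orientation; velocity is the mean speed in m/s. With until_force (N) it stops when the force on the tool has changed by that much, and returns True; else False.
- set_joints(angles): joint-space move.
- let_go() and grab(newtons=None): open the fingers fully, or close them until they stop; newtons is the grip in N (None keeps the last).
- sleep(seconds).
- ik(position, orientation): joint angles nearest the present ones, or None.
- get_state(): the state.
- grab_frame(name): name is "side" or "top"; returns a dict with "img" (420x560x3 uint8, red, green, blue), "fx", "fy", "cx", "cy" (pixels), "cam_to_world" (4x4, takes a point from camera to world coordinates). Camera axes: x right, y down, z forward; pixel columns grow to the right and rows downward; lengths in m; the calibration is good to about 2 mm. A picture is of the moment at which its call begins. There is no depth.
A pose or a line that the arm cannot do raises MotionError and nothing moves.
- sign_off(): hands the job in; it is judged then, once.
Trained networks look in the newest picture that a camera, given by its name, has taken for a name from the list of things; names that differ only in an ending like _2 or _b are one class to them, and where a whole thing is asked for, a point or a joint stands for the part that bears it (a point fixed in the world has none). Each returns a list of dicts, best first, with "score" (0 to 1); they miss things now and then, are a little off and sometimes report something else, mostly with a low value. They report only what shows in the picture. A call takes as long as a camera call.
- spot_in(camera, name): "centre" ([column, row] in pixels, amid what is visible of it).
- silhouettes(camera, name): "mask" (420x560 bool, what is visible of it) and "centre" ([column, row] in pixels, amid what is visible of it).
- tip_of(camera, name): "centre" ([column, row] in pixels: a listed point, or the origin of a listed thing).
The state is a dict: "clock": time; "q": joint angles; "joint_velocities": joint speeds; "tau": joint torques, N m; "position": TCP position; "eef_rot": TCP orientation; "contact_force": force on the tool from outside, world axes, zero at the start; "wrist_torque": the same for the moment, N m; "finger_gap": opening from 0.0 (shut) to 1.0 (fully open); "grasp_force": force on a finger pad.
Only numpy, scipy, OpenCV 4.12 (cv2) and the standard library are available. Lean on these libraries where they do the work, as an engineer would, in place of code of your own. Each camera call takes 0.05 s, during which the arm holds its last target. There are 200 camera calls.

TASK

Get the bead bar ready: tip the pot with its crank so that all the wooden beads drop into the tray below, and turn it back fully upright. Then take the ruler from its cork mat and, with its long edge, push the row of boxed bracelet cards into one straight, square line parallel to the front of the dispenser and clear of it, never touching the cards with the hand, and lay the ruler back on the middle of its mat. Leave the gift boxes alone.

Things in the scene. Friction and masses are not known exactly. Their poses are not given: they have to be found in the camera images.
- dispenser: fixed wooden tray, 100 mm (x) by 230 mm (y), walls 5 mm thick, 40 mm high, with two cheeks 140 mm high outside its long sides that carry a tilting pot over its left (+y) end. Origin: centre of the tray's underside, on the table; x points away from the robot, y left along the tray (both within 0.1 rad of the world's). Foremost face: x = -58 mm
- pot (a joint): tilt of the aluminium pot (84 mm wide, 73 mm high) about an axis along the dispenser's x through its point (0, 55, 120) mm: 0 = upright, growing as the mouth tips to -y (right) over the tray, stop at 2.5 rad. Stays where left (friction 0.09 N m, about 1.5 N at the crank). It may not empty fully before about 2.3 rad
- crank_grip (a point): middle of the free length (44 mm) of the crank's black pin, 12 mm thick, parallel to the dispenser's x, on its robot side, with an 18 mm collar at the near end. Circles with the pot at 60 mm radius about its axis: leans 1.15 rad from vertical to +y with the pot upright, 1.25 rad to -y at 2.4 rad. The pin may turn between the fingers or be caged by them
- ruler: metal straightedge 280 mm long (y), 36 mm wide (x), 10 mm thick, about 200 g, lying on its mat, with a black grip block in the middle (24 mm along y, 30 mm along x, from 10 to 56 mm above its underside). Origin: centre of its underside
- ruler_mat: fixed cork mat 60 mm (x) by 300 mm (y), 3 mm thick, where the ruler lives, along the table's front edge to the right. Origin: centre of its underside
- gift_box_a: bystander: gift box 70x70x36 mm at the right end of the front edge; origin: centre of its underside
- gift_box_b: bystander: gift box 65x65x36 mm behind the fixed glass jar (jar: 170 mm wide, 190 mm high, round about world x 0.55, y 0.04 m; to its right a fixed planter 270 mm high about x 0.575, y -0.24 m, 210 mm wide); origin: centre of its underside
- card_0: boxed bracelet card: flat pale box 57 mm wide (its x), 81 mm long (its y), 9 mm thick, about 100 g, lying flat with its y within 0.1 rad of world x or -x. Origin: centre of its underside. One of up to four in a row side by side (68 mm apart, neighbours 15 to 40 mm out of line) in front of the dispenser; may be absent
- card_1: boxed bracelet card: flat pale box 56 mm wide (its x), 80 mm long (its y), 9 mm thick, about 100 g, lying flat with its y within 0.1 rad of world x or -x. Origin: centre of its underside. One of up to four in a row side by side (68 mm apart, neighbours 15 to 40 mm out of line) in front of the dispenser; may be absent
- card_2: boxed bracelet card: flat pale box 58 mm wide (its x), 81 mm long (its y), 9 mm thick, about 100 g, lying flat with its y within 0.1 rad of world x or -x. Origin: centre of its underside. One of up to four in a row side by side (68 mm apart, neighbours 15 to 40 mm out of line) in front of the dispenser; may be absent
- card_3: boxed bracelet card: flat pale box 57 mm wide (its x), 81 mm long (its y), 9 mm thick, about 100 g, lying flat with its y within 0.1 rad of world x or -x. Origin: centre of its underside. One of up to four in a row side by side (68 mm apart, neighbours 15 to 40 mm out of line) in front of the dispenser; may be absent
- bead_0: wooden cube bead, 14 mm, 12 g, one of up to six that start in the pot; origin at the centre of its underside when it stood upright at the start; may be absent
- bead_1: wooden cube bead, 14 mm, 12 g, one of up to six that start in the pot; origin at the centre of its underside when it stood upright at the start; may be absent
- bead_2: wooden cube bead, 14 mm, 12 g, one of up to six that start in the pot; origin at the centre of its underside when it stood upright at the start; may be absent
- bead_3: wooden cube bead, 14 mm, 12 g, one of up to six that start in the pot; origin at the centre of its underside when it stood upright at the start; may be absent
- bead_4: wooden cube bead, 14 mm, 12 g, one of up to six that start in the pot; origin at the centre of its underside when it stood upright at the start; may be absent
- bead_5: wooden cube bead, 14 mm, 12 g, one of up to six that start in the pot; origin at the centre of its underside when it stood upright at the start; may be absent

How it is judged:
By the outcome, as a careful person would: the job done as asked, in the order asked, and still so for the second after the job is handed in, with the robot touching nothing.
Of bead_0, bead_1, bead_2, bead_3, bead_4, bead_5 only 3 to 6 are there at a start; the rules pass over those that are not, and their reading is None.
Of card_0, card_1, card_2, card_3 only 3 to 4 are there at a start; the rules pass over those that are not, and their reading is None.
At some moment in a run one of card_1, card_2 may be knocked a few centimetres aside while the robot is not near it.
It also fails if it takes over 210 s, if anything falls off the work surface, if the arm or the gripper's body presses on something with over 40 N, if the wrist force passes 120 N, or if a joint passes its speed limit or range.

## Working session

There is one attempt and no reset: what is moved stays moved. The work goes in short steps, each a Python script; the robot and the scene stay as the last script left them, time stands still between calls to the robot, and variables do not carry over. Pictures are saved under pics/ and viewed, at most 14 in all, crops included, and the job is handed in when it is done.

```bash
ls; mkdir -p pics
python3 - <<'E'
from cell import *
import cv2,numpy as np
for c in("side","top"):
    f=grab_frame(c);cv2.imwrite(f"pics/{c}0.png",f["img"][:,:,::-1])
    print(c,f["fx"],f["fy"],f["cx"],f["cy"],np.round(f["cam_to_world"],3).tolist())
    for n in["crank_grip","ruler","card_0","dispenser","ruler_mat","gift_box_a","pot","bead_0"]:
        try:print(n,[(np.round(d["centre"]).tolist(),round(d["score"],2)) for d in tip_of(c,n)])
        except Exception as e:print(n,e)
print(get_state())
E
```

```text
pics
side 466.3673213208797 466.3673213208797 279.37763532149665 203.56389448774846 [[-0.731, 0.522, -0.439, 1.114], [0.682, 0.578, -0.449, 0.574], [0.019, -0.627, -0.778, 1.098], [0.0, 0.0, 0.0, 1.0]]
crank_grip [([383.0, 286.0], 0.75)]
ruler [([297.0, 187.0], 0.59)]
card_0 [([383.0, 266.0], 0.94), ([360.0, 256.0], 0.86), ([345.0, 237.0], 0.82)]
dispenser [([316.0, 306.0], 0.71)]
ruler_mat [([297.0, 188.0], 0.67)]
gift_box_a [([252.0, 264.0], 0.97)]
pot it knows: bead, card, crank_grip, dispenser, gift_box, ruler, ruler_mat
bead_0 [([253.0, 265.0], 0.67), ([336.0, 306.0], 0.6), ([338.0, 302.0], 0.48), ([344.0, 306.0], 0.41)]
top 425.5193132943278 425.5193132943278 281.44108567872917 210.36080616927194 [[-0.018, -0.986, 0.168, 0.369], [-1.0, 0.02, 0.011, 0.004], [-0.014, -0.167, -0.986, 1.29], [0.0, 0.0, 0.0, 1.0]]
crank_grip [([272.0, 175.0], 0.74), ([152.0, 207.0], 0.58)]
ruler [([310.0, 270.0], 0.93)]
card_0 [([212.0, 254.0], 0.92), ([236.0, 262.0], 0.84), ([190.0, 264.0], 0.71), ([172.0, 180.0], 0.16)]
dispenser [([206.0, 191.0], 0.97), ([212.0, 254.0], 0.57)]
ruler_mat [([313.0,
[... 317 characters left out ...]
, 'q': array([-1.47620909e+00,  3.26195549e-01, -1.92553012e-01,  1.05194527e+00,
       -3.35017132e-07,  1.43656553e+00]), 'joint_velocities': array([-7.30234531e-04,  6.72291893e-05,  6.45019968e-05, -1.11967089e-03,
       -1.25448965e-03,  8.01529273e-04]), 'tau': array([-1.93555781e-03, -4.43264544e+01,  2.62751251e+01,  6.92080703e-04,
       -3.08019014e-05,  2.34928322e-06]), 'position': array([ 0.12475544, -0.535732  ,  0.23130114]), 'eef_rot': array([ 3.12095246e+00,  3.58631223e-01, -3.71705103e-06]), 'contact_force': array([-0.39498056, -0.09361007, -0.58313127]), 'wrist_torque': array([-0.03795562,  0.00405886,  0.03696998]), 'grasp_force': 0.0, 'finger_gap': 0.998723750256614}
```

View pics/side0.png

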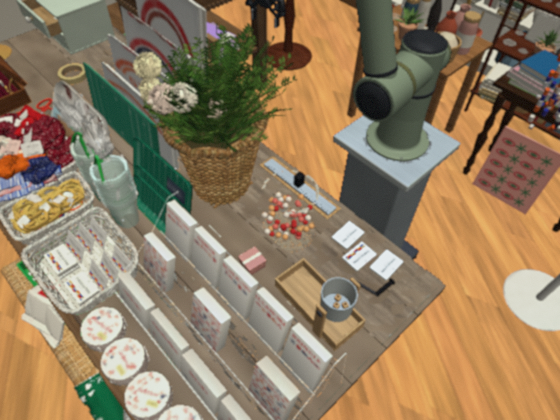

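View pics/top0.png

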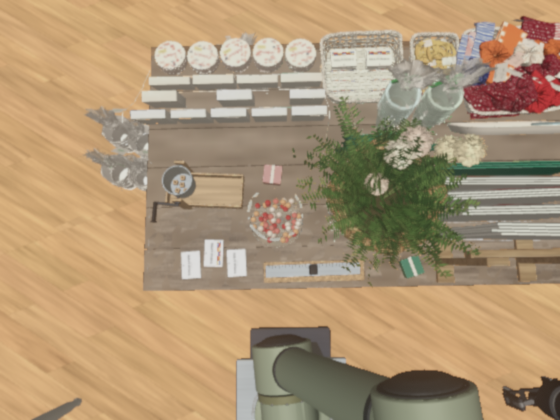

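```bash
cat > h.py <<'E'
from cell import *
import cv2,numpy as np
def ray(f,p):
    T=f["cam_to_world"];d=np.array([(p[0]-f["cx"])/f["fx"],(p[1]-f["cy"])/f["fy"],1.])
    return T[:3,3],T[:3,:3]@d
def at(f,p,z):
    o,d=ray(f,p);return o+d*(z-o[2])/d[2]
def tri(f,p,g,q):
    o1,d1=ray(f,p);o2,d2=ray(g,q)
    s=np.linalg.lstsq(np.c_[d1,-d2],o2-o1,rcond=None)[0]
    a,b=o1+s[0]*d1,o2+s[1]*d2
    return (a+b)/2,np.linalg.norm(a-b)
def proj(f,P):
    c=np.linalg.inv(f["cam_to_world"])@np.r_[P,1]
    return np.array([f["fx"]*c[0]/c[2]+f["cx"],f["fy"]*c[1]/c[2]+f["cy"]])
def rects(c,name,z,smin=.5):
    """metric rectangles (centre, sizes, yaw of long side) of masks cast on height z"""
    f=grab_frame(c);out=[]
    for d in silhouettes(c,name):
        if d["score"]<smin: continue
        cs,_=cv2.findContours(d["mask"].astype(np.uint8),cv2.RETR_EXTERNAL,cv2.CHAIN_APPROX_NONE)
        k=max(cs,key=cv2.contourArea).reshape(-1,2)
        P=np.array([at(f,p,z)[:2] for p in k]);
        (cx,cy),(w,h),a=cv2.minAreaRect((P*1000).astype(np.float32))
        if h>w:w,h,a=h,w,a+90
        out.append((d["score"],np.round([cx,cy,w,h],1).tolist(),round((a+90)%180-90,1)))
    return out
E
python3 - <<'E'
from h import *
fs,ft=grab_frame("side"),grab_frame("top")
T={"crank":((383,286),(152,207)),"ruler":((297,187),(310,270)),"mat":((297,188),(313,271)),"disp":((316,306),(206,191)),
"c":((383,266),(190,264)),"c1":((360,256),(212,254)),"c2":((345,237),(236,262)),"box":((252,264),(271,178))}
for n,(a,b) in T.items(): 
    P,e=tri(fs,a,ft,b);print(n,P.round(3),round(e,4))
for c in("side","top"):
  for n,z in(("card_0",.009),("ruler",.01),("ruler_mat",.003),("dispenser",.04)): print(c,n,rects(c,n,z))
im=ft["img"][140:300,130:370];cv2.imwrite("pics/tc.png",cv2.resize(im,None,fx=3.3,fy=3.3,interpolation=cv2.INTER_CUBIC)[:,:,::-1])
im=fs["img"][150:350,230:450];cv2.imwrite("pics/sc.png",cv2.resize(im,None,fx=3,fy=3,interpolation=cv2.INTER_CUBIC)[:,:,::-1])
E
```

```text
crank [0.577 0.367 0.163] 0.002
ruler [ 0.408 -0.067  0.002] 0.0072
mat [ 0.403 -0.074 -0.012] 0.0017
disp [ 0.655  0.252 -0.001] 0.0006
c [0.432 0.295 0.   ] 0.0061
c1 [0.459 0.23  0.005] 0.0003
c2 [ 0.435  0.157 -0.004] 0.0042
box [ 0.693  0.047 -0.001] 0.0045
side card_0 [(0.95, [431.4, 159.5, 86.8, 58.5], 4.3), (0.83, [428.5, 295.9, 89.3, 61.8], 1.5), (0.64, [463.7, 229.0, 81.7, 57.5], -1.6)]
side ruler [(0.57, [394.1, -69.1, 285.3, 72.3], -89.3)]
side ruler_mat [(0.86, [407.8, 57.1, 80.6, 50.3], -34.9), (0.71, [459.2, 228.2, 84.5, 60.0], -1.6)]
side dispenser [(0.95, [592.8, 261.0, 254.4, 239.3], -4.4)]
top card_0 [(0.95, [427.7, 293.5, 79.5, 57.3], 3.0), (0.84, [461.2, 225.3, 78.1, 57.2], -1.1)]
top ruler [(0.62, [404.9, -73.6, 277.0, 39.8], -89.7)]
top ruler_mat [(0.93, [386.1, -76.1, 301.4, 53.9], -83.4)]
top dispenser [(0.67, [661.7, 271.8, 289.6, 174.5], -82.4)]
```

View pics/tc.png

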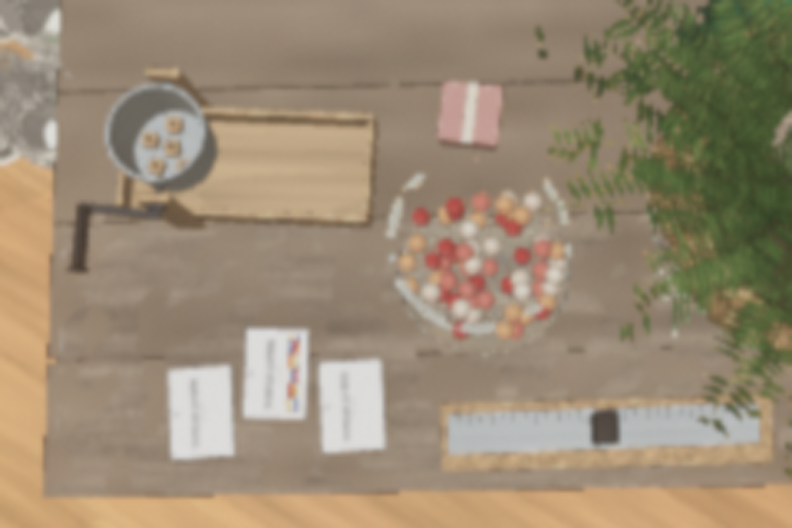

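View pics/sc.png

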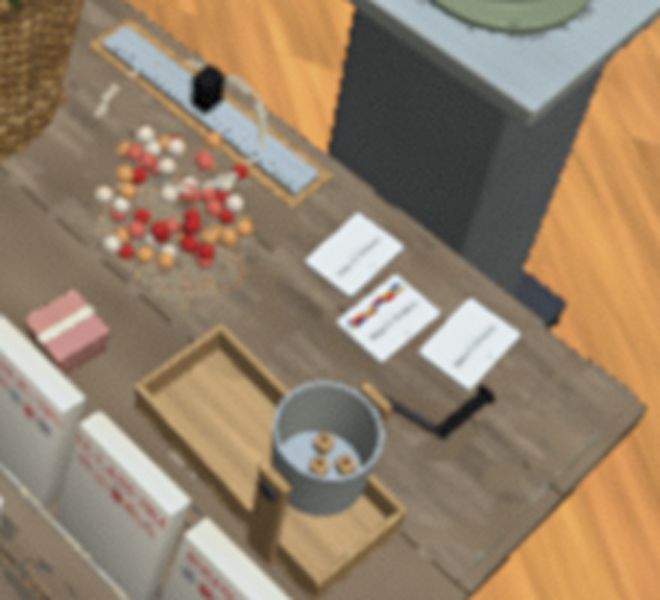

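Run:
```python
from h import *
from scipy.optimize import least_squares
fs,ft=grab_frame("side"),grab_frame("top")
S=lambda x,y:np.array([230+x/3-.33,150+y/3-.33]);T=lambda x,y:np.array([130+x/3.3-.35,140+y/3.3-.35])
for n,a,b in(("elbow",S(441,433),T(82,209)),("tip",S(490,393),T(78,271)),("gbtop",S(208,72),T(605,412))):
    print(n,tri(fs,a,ft,b))
obs=[(ft,T(376,114),(.05,-.115,.04)),(ft,T(368,219),(-.05,-.115,.04)),(fs,S(222,328),(-.05,-.115,.04)),(fs,S(138,388),(.05,-.115,.04)),(fs,S(405,515),(-.05,.115,.04))]
def W(v,p):
    c,s=np.cos(v[2]),np.sin(v[2]);return np.array([v[0]+c*p[0]-s*p[1],v[1]+s*p[0]+c*p[1],p[2]])
r=least_squares(lambda v:np.concatenate([proj(f,W(v,p))-u for f,u,p in obs]),[.655,.252,0])
print(r.x,r.fun.reshape(-1,2).round(1).tolist())
v=r.x
g=W(v,(-.1,.055+.06*np.sin(1.15),.12+.06*np.cos(1.15)));print("grip pred",g)
# overlay
import cv2
for nm,f,(x0,y0,x1,y1) in(("s",fs,(230,150,450,350)),("t",ft,(130,140,330,300))):
    k=4;im=cv2.resize(f["img"],None,fx=k,fy=k,interpolation=cv2.INTER_CUBIC)[:,:,::-1].copy()
    def pl(P,col,cl=True):
        q=np.array([(proj(f,p)+.5)*k-.5 for p in P]).round().astype(np.int32);cv2.polylines(im,[q],cl,col,1)
    for z in(.0,.04):pl([W(v,(a,b,z)) for a,b in((-.05,-.115),(.05,-.115),(.05,.115),(-.05,.115))],(0,255,0))
    pl([W(v,(-.058,y,z)) for y,z in((.055,.0),(.055,.14))],(255,0,0),False)
    for h in(.12-.03,.12+.03):pl([W(v,(.042*np.cos(t),.055+.042*np.sin(t),h)) for t in np.linspace(0,6.28,40)],(255,0,255))
    pl([W(v,(x,.055+.0548,.1445)) for x in(-.15,-.1,-.06)],(0,0,255),False)
    cv2.imwrite(f"pics/ov_{nm}.png",im[y0*k:y1*k,x0*k:x1*k][:600,:800])
```

```text
elbow (array([0.59162499, 0.36633665, 0.14338334]), np.float64(0.0009034702396310786))
tip (array([0.53833807, 0.36897646, 0.14469195]), np.float64(0.0041769959978506166))
gbtop (array([ 0.41594289, -0.06566011,  0.07206028]), np.float64(0.008661194285473637))
[ 0.6547128   0.2536738  -0.07488331] [[-1.5, -0.2], [-1.5, 0.4], [-0.3, -1.2], [-1.7, -0.9], [0.2, -0.1]]
grip pred [0.56320499 0.37061336 0.14450925]
```

```bash
python3 -c "
import cv2,numpy as np
a=cv2.imread('pics/ov_s.png')[300:,:];b=cv2.imread('pics/ov_t.png')[0:400]
a=a[:,:];a=cv2.resize(a,None,fx=.9,fy=.9) if a.shape[0]>300 else a
a=cv2.imread('pics/ov_s.png')[250:600,150:700];b=cv2.imread('pics/ov_t.png')[60:310,0:550]
cv2.imwrite('pics/ov.png',np.vstack([a,b]))"
```

```text
(no output)
```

View pics/ov.png

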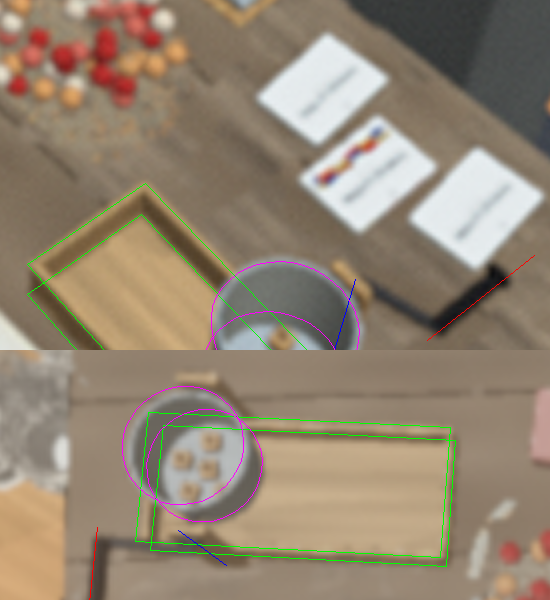

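```bash
cat >> h.py <<'E'
from scipy.spatial.transform import Rotation as Ro
V=np.array([.6555,.2525,-.072])
xd=np.array([np.cos(V[2]),np.sin(V[2]),0]);yd=np.array([-xd[1],xd[0],0]);zd=np.array([0,0,1.])
def W(p): return np.array([V[0],V[1],0])+p[0]*xd+p[1]*yd+p[2]*zd
def down(y):  # tool down, fingers closing along y
    y=np.array(y);z=-zd;return Ro.from_matrix(np.c_[np.cross(y,z),y,z]).as_rotvec()
def pin(th,xo=-.0975,c=(.055,.12),r=.06):
    a=1.15-th;return W((xo,c[0]+r*np.sin(a),c[1]+r*np.cos(a)))
E
python3 - <<'E'
from h import *
print(pin(0))
R=down(yd)
for p in((.2,-.3,.45),(.28,.22,.45)):
    print(ik(p,R)); movep(p,R)
p=pin(0)-[0,0,.019]
movep(p+[0,0,.12],R); print(get_state()["q"].round(2))
s=get_state();print(s["clock"],s["contact_force"])
print(move_l(p,.1,until_force=8)); s=get_state();print(s["clock"],s["position"],s["contact_force"])
for c in("side","top"):
    f=grab_frame(c);cv2.imwrite(f"pics/{c}1.png",f["img"][:,:,::-1])
a=cv2.imread("pics/side1.png")[200:400,250:450];b=cv2.imread("pics/top1.png")[110:310,100:300]
cv2.imwrite("pics/g1.png",cv2.resize(np.hstack([a,b]),None,fx=2,fy=2,interpolation=cv2.INTER_CUBIC))
E
```

```text
[0.56614892 0.36899538 0.14450925]
[-1.1883683  -0.09209406 -0.12420882  1.53868156  0.         -1.1163683 ]
[ 0.45777917 -0.10089063 -0.13191693  1.53977003  0.          0.52977917]
[ 0.47  0.56  0.21  1.22 -0.    0.54]
7.3083 [-0.49468358  0.26884032 -0.26152681]
False
8.6583 [0.56663153 0.36926488 0.12634848] [-0.78619997  0.50718536 -0.16032628]
```

View pics/g1.png

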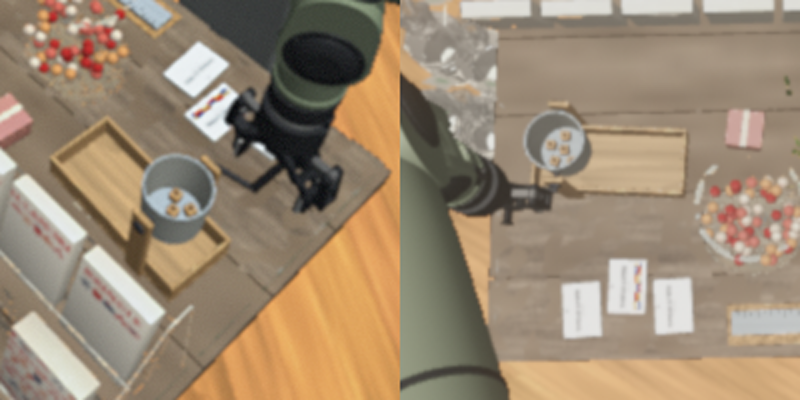

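The fingers straddle the pin: its elbow shows at about (375,292) in the side view, between the fingers. I'll grip it and turn.

Run:
```python
from h import *
def rep(t):
    s=get_state();print(t,round(s["clock"],1),s["position"].round(3),s["contact_force"].round(1),round(s["grasp_force"],1),round(s["finger_gap"],3))
grab(20);rep("grip")
f0=get_state()["contact_force"]
for th in np.arange(.2,1.01,.2):
    move_l(pin(th)-[0,0,.019],.08);rep(round(th,1))
    if np.linalg.norm(get_state()["contact_force"]-f0)>25: break
f=grab_frame("side");cv2.imwrite("pics/s2.png",f["img"][200:400,250:450,::-1])
print(tip_of("side","crank_grip"),proj(f,pin(th)))
```

```text
grip 9.4 [0.566 0.367 0.125] [-0.2 -6.6  3.3] 20.2 0.134
0.2 9.7 [0.566 0.362 0.136] [ 1.7 -6.  -4.1] 19.9 0.132
0.4 10.0 [0.565 0.355 0.145] [ 1.8 -3.3 -2.4] 20.0 0.133
0.6 10.3 [0.565 0.346 0.153] [1.2 1.1 0.1] 20.1 0.131
0.8 10.6 [0.564 0.337 0.159] [-1.4  4.4  8.4] 20.3 0.131
1.0 10.9 [0.564 0.326 0.163] [-1.9  4.6  9.6] 20.7 0.134
[{'centre': [371.3, 268.9], 'score': 0.62}] [372.79427032 266.41964014]
```

Run:
```python
from h import *
def rep(t):
    s=get_state();print(t,round(s["clock"],1),s["position"].round(3),s["contact_force"].round(1),round(s["finger_gap"],3))
for th in np.r_[np.arange(1.1,2.41,.1),2.45]:
    move_l(pin(th)-[0,0,.019],.05);rep(round(th,2))
    if np.linalg.norm(get_state()["contact_force"])>35: break
sleep(1)
for c in("side","top"):
    f=grab_frame(c);cv2.imwrite(f"pics/{c}2.png",f["img"][:,:,::-1])
a=cv2.imread("pics/side2.png")[200:400,250:450];b=cv2.imread("pics/top2.png")[110:310,100:300]
cv2.imwrite("pics/g2.png",cv2.resize(np.hstack([a,b]),None,fx=2,fy=2,interpolation=cv2.INTER_CUBIC))
```

```text
1.1 11.3 [0.563 0.32  0.163] [-1.3  4.   8.9] 0.129
1.2 11.6 [0.563 0.313 0.163] [-1.1  4.   9.2] 0.129
1.3 11.8 [0.562 0.307 0.162] [0.7 1.5 8.7] 0.131
1.4 12.1 [0.562 0.301 0.161] [-0.5  0.7  6.5] 0.131
1.5 12.3 [0.562 0.295 0.159] [0.4 1.2 5.7] 0.132
1.6 12.6 [0.561 0.289 0.156] [1.4 1.6 5.7] 0.131
1.7 12.9 [0.561 0.284 0.153] [2.6 1.4 5. ] 0.129
1.8 13.2 [0.561 0.278 0.149] [4.4 0.6 3.1] 0.133
1.9 13.4 [0.56  0.273 0.145] [6.4 1.4 2.3] 0.132
2.0 13.7 [0.56  0.269 0.141] [6.7 0.8 0.9] 0.127
2.1 13.9 [0.56  0.265 0.136] [6.9 0.1 0.5] 0.129
2.2 14.2 [0.56  0.262 0.131] [6.6 0.6 0.8] 0.126
2.3 14.5 [0.559 0.259 0.125] [ 4.9 -0.2  0.6] 0.134
2.4 14.8 [0.559 0.257 0.12 ] [ 7.2 -1.   0.7] 0.13
2.45 15.0 [0.559 0.256 0.117] [ 5.9 -1.5  1.7] 0.133
```

View pics/g2.png

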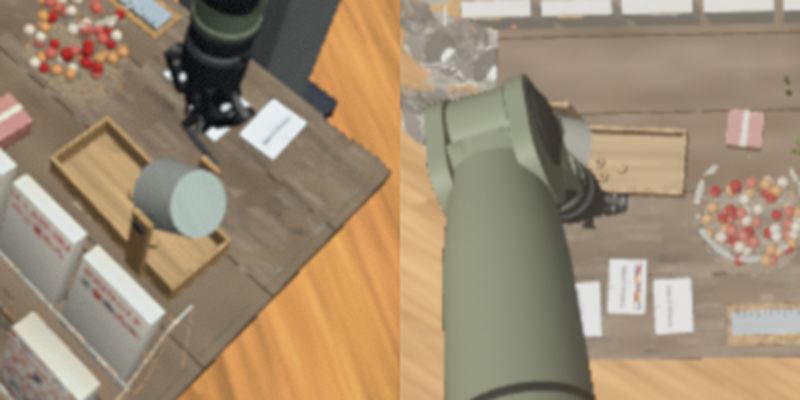

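Run:
```python
from h import *
def rep(t):
    s=get_state();print(t,round(s["clock"],1),s["position"].round(3),s["contact_force"].round(1),round(s["finger_gap"],3))
for th in np.r_[np.arange(2.3,.04,-.15),0.03]:
    move_l(pin(th)-[0,0,.019],.06)
rep(th)
for th in(0,-.03,-.06,-.09):
    h=move_l(pin(th)-[0,0,.019],.02,until_force=15);rep((th,h))
    if h:break
f=grab_frame("side");print(tip_of("side","crank_grip"),proj(f,pin(0)))
```

```text
0.03 21.1 [0.565 0.367 0.129] [-6.5 -7.2  8.6] 0.133
(0, False) 21.4 [0.566 0.367 0.128] [ -8.5 -10.7  15.7] 0.133
(-0.03, False) 21.6 [0.566 0.367 0.128] [-10.9 -13.1  21.9] 0.135
(-0.06, False) 21.9 [0.566 0.367 0.127] [-10.8 -15.1  26. ] 0.134
(-0.09, False) 22.1 [0.567 0.367 0.126] [-10.9 -16.5  26.9] 0.13
[{'centre': [383.1, 288.0], 'score': 0.59}] [384.52674255 287.80021863]
```

Run:
```python
from h import *
R=down(yd)
let_go();p=get_state()["position"];move_l(p+[0,0,.12],.15)
movep((.28,.1,.45),R)
print(get_state()["clock"])
for c in("side","top"):
    f=grab_frame(c);cv2.imwrite(f"pics/{c}3.png",f["img"][:,:,::-1])
    print(c,[(np.round(d["centre"]).tolist(),round(d["score"],2)) for d in tip_of(c,"bead_0")])
    for n,z in(("card_0",.009),("ruler",.01),("ruler_mat",.003)): print(c,n,rects(c,n,z))
a=cv2.imread("pics/side3.png")[200:400,250:450];b=cv2.imread("pics/top3.png")[110:310,100:300]
cv2.imwrite("pics/g3.png",cv2.resize(np.hstack([a,b]),None,fx=2,fy=2,interpolation=cv2.INTER_CUBIC))
```

```text
25.55
side [([312.0, 298.0], 0.42), ([361.0, 257.0], 0.33)]
side card_0 [(0.93, [406.9, 271.9, 86.4, 58.4], 14.8), (0.8, [431.8, 160.6, 88.3, 60.5], 4.2), (0.78, [462.1, 225.9, 85.4, 57.8], 11.2)]
side ruler [(0.66, [393.8, -65.4, 283.5, 71.0], -89.9)]
side ruler_mat [(0.91, [401.3, 37.3, 80.2, 62.0], -87.5), (0.72, [576.5, 252.6, 264.5, 247.0], -5.2)]
top [([210.0, 194.0], 0.54), ([196.0, 198.0], 0.36), ([198.0, 189.0], 0.35)]
top card_0 [(0.8, [404.6, 267.9, 82.0, 59.0], 14.9), (0.76, [460.0, 222.1, 82.2, 57.8], 10.3), (0.57, [430.8, 156.5, 79.6, 56.6], 3.3)]
top ruler [(0.8, [406.1, -70.6, 277.0, 38.5], -89.7)]
top ruler_mat [(0.65, [381.9, -76.9, 301.2, 53.3], -81.6)]
```

View pics/g3.png

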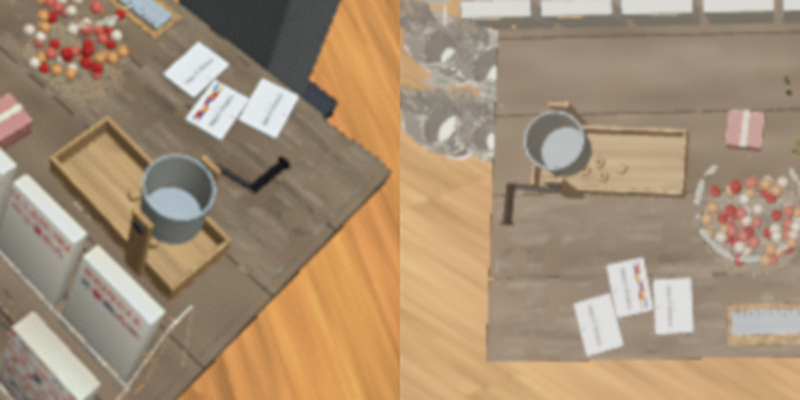

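The pot is empty and upright, and beads are in the tray at about (200,192) in the top view. The left card has been knocked: it is now near (0.405, 0.270), yawed about 15°. Next I'll measure the ruler's grip block and the mat.

Run:
```python
from h import *
c={}
movep((.28,.3,.45),down(yd))
for n in("side","top"):
    f=grab_frame(n);u=proj(f,(.406,-.069,.035)).round().astype(int)
    im=f["img"];w=im[u[1]-14:u[1]+15,u[0]-14:u[0]+15].astype(int)
    m=w.max(2)<75;ys,xs=np.nonzero(m);c[n]=(f,np.array([xs.mean()+u[0]-14,ys.mean()+u[1]-14]));print(n,u,m.sum(),c[n][1],np.ptp(xs),np.ptp(ys))
    cv2.imwrite(f"pics/{n}4.png",im[:,:,::-1])
    for P in((.406,-.069,.059),(.406,-.069,.013)):print(proj(f,P).round(1))
print(tri(*c["side"],*c["top"]))
a=cv2.imread("pics/top4.png")[240:300,255:375];b=cv2.imread("pics/side4.png")[150:230,250:350]
cv2.imwrite("pics/g4.png",np.vstack([cv2.resize(a,(600,300),interpolation=cv2.INTER_CUBIC),cv2.resize(b,(375,300),interpolation=cv2.INTER_CUBIC)[:,:].__class__(0) if 0 else cv2.copyMakeBorder(cv2.resize(b,(375,300),interpolation=cv2.INTER_CUBIC),0,0,0,225,cv2.BORDER_CONSTANT)]))
print(get_state()["clock"])
```

```text
side [299 179] 110 [298.86363636 179.26363636] 10 14
[298.9 174.1]
[298.2 184.2]<stdin>:7: RuntimeWarning: Mean of empty slice.
  ret = ret.dtype.type(ret / rcount)
Traceback (most recent call last):
ValueError: zero-size array to reduction operation maximum which has no identity
```

Run:
```python
from h import *
ft=grab_frame("top");fs=grab_frame("side")
for k in(0,3):
    im=cv2.imread(f"pics/top{k}.png");u=proj(ft,(.406,-.069,.035)).round().astype(int)
    w=im[u[1]-14:u[1]+15,u[0]-14:u[0]+15].astype(int)
    ys,xs=np.nonzero(w.max(2)<90)
    if len(xs)==0: print(k,"none");continue
    q=np.array([xs.mean(),ys.mean()])+u-14;print(k,len(xs),q,u,np.ptp(xs),np.ptp(ys))
    print(tri(fs,(298.86,179.26),ft,q), [proj(ft,(.406,-.069,z)).round(1) for z in(.013,.035,.059)])
cv2.imwrite("pics/g4.png",cv2.resize(cv2.imread("pics/top0.png")[245:295,255:375],(720,300),interpolation=cv2.INTER_CUBIC))
```

```text
0 55 [312.94545455 268.70909091] [312 269] 6 8
(array([ 0.40677355, -0.06935729,  0.03645303]), np.float64(0.0035218558311474342)) [array([311.9, 269.6]), array([312.3, 269.4]), array([312.8, 269.1])]
3 47 [312.82978723 268.61702128] [312 269] 6 7
(array([ 0.40705936, -0.06903683,  0.03692041]), np.float64(0.0034304163368850094)) [array([311.9, 269.6]), array([312.3, 269.4]), array([312.8, 269.1])]
```

View pics/g4.png

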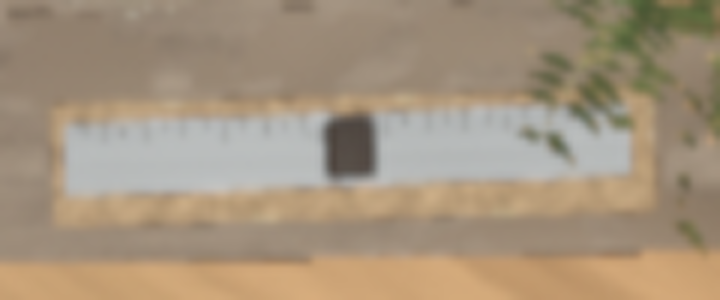

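Run:
```python
from h import *
# yaw of the tray by sharpness of projection along its length
for n,img in(("top","pics/top3.png"),("side","pics/side3.png")):
    f=grab_frame(n);im=cv2.cvtColor(cv2.imread(img),cv2.COLOR_BGR2GRAY).astype(np.float32)
    best=[]
    for z in(.04,.005):
        sc=[];Y=np.arange(-.1,-.01,.001) ;X=np.arange(-.062,.062,.0005)
        if n=="side":Y=np.arange(-.1,-.02,.001)
        yaws=np.arange(-.14,.03,.004)
        for a in yaws:
            xx,yy=np.meshgrid(X,Y);c,s=np.cos(a),np.sin(a)
            P=np.stack([V[0]+c*xx-s*yy,V[1]+s*xx+c*yy,0*xx+z,0*xx+1],-1)@np.linalg.inv(f["cam_to_world"]).T
            u=(f["fx"]*P[...,0]/P[...,2]+f["cx"]).astype(np.float32);v=(f["fy"]*P[...,1]/P[...,2]+f["cy"]).astype(np.float32)
            m=cv2.remap(im,u,v,cv2.INTER_CUBIC).mean(0);sc.append((np.diff(m)**2).sum())
        sc=np.array(sc);print(n,z,"yaw",round(yaws[sc.argmax()],3),(sc/sc.max()).round(2)[::3])
R=down((-np.sin(.01),np.cos(.01),0))
movep((.33,-.03,.35),R);movep((.4065,-.069,.16),R)
h=move_l((.4065,-.069,.021),.08,until_force=6);s=get_state();print(h,s["position"],s["contact_force"])
if not h:
    grab(70);s=get_state();print(s["clock"],s["position"],s["finger_gap"]*85,s["contact_force"],s["grasp_force"])
```

```text
top 0.04 yaw -0.06 [0.52 0.61 0.71 0.8  0.89 0.96 0.99 1.   0.96 0.9  0.82 0.71 0.6  0.51
 0.42]
top 0.005 yaw -0.064 [0.52 0.62 0.72 0.82 0.9  0.96 1.   0.99 0.96 0.91 0.83 0.73 0.62 0.52
 0.43]
side 0.04 yaw -0.052 [0.66 0.73 0.79 0.86 0.91 0.96 0.99 1.   0.99 0.97 0.94 0.9  0.84 0.78
 0.72]
side 0.005 yaw -0.092 [0.85 0.91 0.96 0.99 1.   0.99 0.98 0.95 0.93 0.9  0.88 0.85 0.84 0.85
 0.88]
False [ 0.40683471 -0.06910462  0.02132849] [ 0.04532244  0.14135872 -0.57811749]
32.1 [ 0.40672407 -0.06909703  0.02123585] 23.047854941260482 [-0.98893172  0.29645679  3.30054352] 68.98892641067505
```

```bash
sed -i 's/-.072\])/-.062])/' h.py
python3 - <<'E'
from h import *
R=down(yd);ZP=.0212-.003+.0015
move_l((.4065,-.069,.09),.1);print(get_state()["contact_force"])
move_l((.325,.215,.09),.2,rot=R)
for n in("side","top"):
    for k in (1,):print(n,rects(n,"card_0",.009,.4))
move_l((.325,.215,ZP),.08);s=get_state();print(s["position"],s["contact_force"])
p0=np.array([.325,.215,ZP])
for d in(.03,.06,.08,.1):
    move_l(p0+d*xd,.04);s=get_state();print(d,round(s["clock"],1),s["position"].round(4),s["contact_force"].round(1))
sleep(.3)
f=grab_frame("side");cv2.imwrite("pics/s5.png",f["img"][:,:,::-1])
move_l(p0+.06*xd,.05);move_l(p0+.06*xd+[0,0,.09],.1);move_l(p0+[.0,-.1,.09],.2)
for n in("side","top"):print(n,rects(n,"card_0",.009,.4));g=grab_frame(n);cv2.imwrite(f"pics/{n}5.png",g["img"][:,:,::-1])
a=f["img"][150:350,250:450,::-1];b=cv2.imread("pics/side5.png")[150:350,250:450];c=cv2.imread("pics/top5.png")[150:300,120:270]
cv2.imwrite("pics/g5.png",cv2.resize(np.hstack([a,b,cv2.resize(c,(200,200))]),None,fx=1.33,fy=1.33,interpolation=cv2.INTER_CUBIC))
E
```

```text
[-0.31222194 -0.66946588 -2.27831337]
side [(0.68, [461.7, 224.5, 91.4, 59.9], 13.4), (0.62, [434.1, 160.3, 82.9, 58.2], 3.4), (0.59, [406.2, 271.5, 85.0, 56.2], 15.0)]
top [(0.96, [403.6, 266.9, 78.1, 56.0], 15.1), (0.76, [431.7, 154.4, 80.9, 59.8], 0.2), (0.7, [458.9, 221.6, 77.3, 55.8], 11.6)]
[0.32532876 0.21513577 0.01997902] [-0.31928405 -0.78123675 -2.17564215]
0.03 36.7 [0.3551 0.2129 0.0197] [-0.4 -0.4 -1.9]
0.06 37.6 [0.3715 0.212  0.0187] [-30.    7.7  30.8]
0.08 38.2 [0.3932 0.2099 0.0182] [-24.    4.2  19.3]
0.1 38.9 [0.4259 0.2088 0.0198] [ 0.   0.5 -1.3]
side [(0.95, [460.8, 149.2, 83.4, 57.8], -4.9), (0.82, [467.8, 264.8, 81.9, 60.6], -3.9), (0.77, [480.5, 208.1, 80.4, 57.4], -4.8)]
top [(0.84, [459.8, 146.6, 78.0, 57.5], -1.1), (0.76, [477.8, 203.6, 79.4, 56.3], -5.3), (0.55, [467.9, 260.8, 78.2, 57.9], -1.1)]
```

View pics/g5.png

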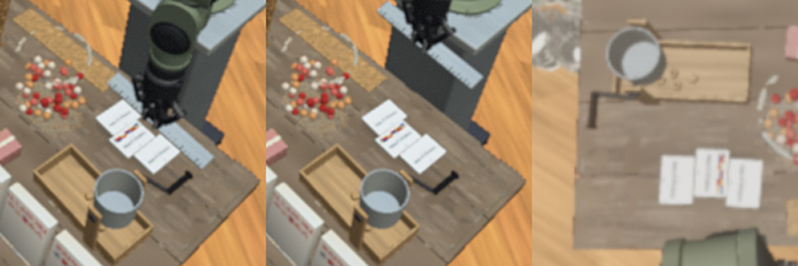

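Run:
```python
from h import *
s=get_state();print(s["position"],s["contact_force"],s["wrist_torque"],s["finger_gap"]*85,s["clock"])
print(rects("side","ruler",.09,.3),rects("top","ruler",.09,.3))
a=cv2.imread("pics/s5.png")[170:320,310:430];b=cv2.imread("pics/side5.png")[130:280,320:440]
cv2.imwrite("pics/g6.png",cv2.resize(np.hstack([a,b]),None,fx=3.3,fy=3.3,interpolation=cv2.INTER_CUBIC))
```

```text
[0.32540737 0.11549468 0.10965822] [-0.82384437  0.45939556 -1.26590628] [ 0.05082886 -0.07023469  0.02764894] 22.976189650821485 42.2583
[(0.8, [296.8, 193.1, 127.9, 47.3], 84.8)] [(0.86, [297.3, 30.6, 113.4, 37.8], 86.3)]
```

View pics/g6.png

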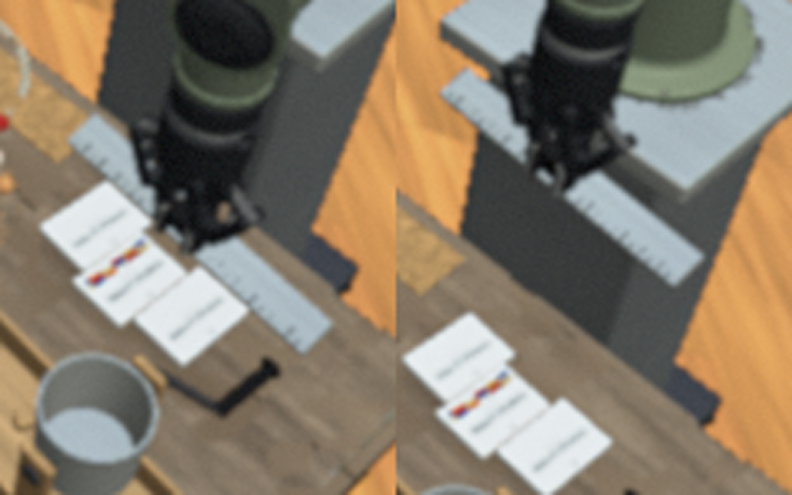

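Forces reached about 30 N partway through the push and the ruler slipped back in the fingers: its centre is now about 27 mm behind the TCP. I'll put it on the mat, measure it and regrasp across x, where it can't slip or pitch.

Run:
```python
from h import *
R=down((-np.sin(.005),np.cos(.005),0))
move_l((.43,-.0715,.11),.15,rot=R)
print(rects("side","ruler",.1,.3),rects("top","ruler",.1,.3))
h=move_l((.43,-.0715,.021),.04,until_force=4);s=get_state();print(h,s["position"],s["contact_force"])
let_go();sleep(.3);move_l(s["position"]+[0,0,.13],.15);movep((.3,.2,.4),R)
sleep(.2)
for n in("side","top"):print(n,rects(n,"ruler",.013,.3),rects(n,"card_0",.009,.3))
f=grab_frame("top");cv2.imwrite("pics/top7.png",f["img"][:,:,::-1]);g=grab_frame("side");cv2.imwrite("pics/side7.png",g["img"][:,:,::-1])
for n,k in(("side",g),("top",f)):
    u=proj(k,(.406,-.069,.036)).round().astype(int);w=k["img"][u[1]-20:u[1]+21,u[0]-20:u[0]+21].astype(int)
    ys,xs=np.nonzero(w.max(2)<(75 if n=="side" else 90));print(n,len(xs),u,xs.mean()+u[0]-20,ys.mean()+u[1]-20)
print(get_state()["clock"])
a=cv2.resize(f["img"][240:300,150:350],(800,240),interpolation=cv2.INTER_CUBIC);b=cv2.resize(g["img"][150:290,240:420],(450,350),interpolation=cv2.INTER_CUBIC)
cv2.imwrite("pics/g7.png",np.vstack([a,cv2.copyMakeBorder(b,0,0,0,350,cv2.BORDER_CONSTANT)])[:,:,::-1])
```

```text
[(0.68, [404.4, 4.9, 130.1, 47.0], -88.4)] [(0.66, [408.2, 24.2, 88.7, 35.7], 89.0)]
False [ 0.43011207 -0.07152412  0.02112966] [ 0.45366421  0.25357138 -1.77669914]
side [(0.88, [395.0, -67.6, 281.9, 69.9], -89.3)] [(0.76, [479.0, 206.7, 83.4, 57.2], -3.4), (0.71, [461.4, 150.0, 88.1, 60.0], -7.3), (0.55, [468.9, 264.7, 84.0, 58.3], -3.4)]
top [(0.89, [405.5, -72.1, 285.1, 36.2], -89.9)] [(0.9, [461.2, 146.9, 81.3, 57.4], -0.3), (0.9, [469.4, 261.1, 81.3, 57.1], -1.1), (0.69, [478.9, 203.1, 78.4, 60.2], -1.1)]
side 114 [299 179] 298.39473684210526 178.83333333333334
top 33 [312 269] 313.6060606060606 268.3939393939394
50.7
```

View pics/g7.png

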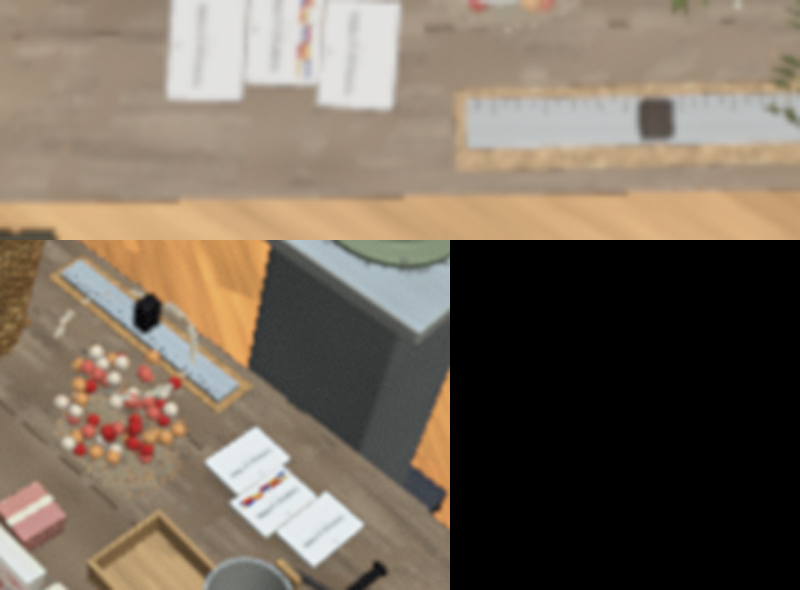

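Run:
```python
from h import *
R=down((np.cos(.004),np.sin(.004),0));print(ik((.4065,-.0712,.16),R),ik((.45,.204,.05),down(xd)))
if ik((.4065,-.0712,.16),R) is None: R=down((-1,-.004,0));print(ik((.4065,-.0712,.16),R))
movep((.33,-.03,.35),R);movep((.4065,-.0712,.16),R)
h=move_l((.4065,-.0712,.028),.08,until_force=6);s=get_state();print(h,s["position"],s["contact_force"])
if not h:
    grab(90);s=get_state();print(s["clock"],s["position"],s["finger_gap"]*85,s["contact_force"],s["grasp_force"])
    move_l((.4065,-.0712,.1),.1);print(get_state()["contact_force"])
```

```text
[-0.35269684  0.143733   -0.63477587  0.79228745  0.          1.21409949] [ 0.27610253  0.43240926 -0.56969735  0.56868971  0.          1.90889886]
False [ 0.40683624 -0.0713171   0.02834509] [-0.15156839  0.37787032  0.05365109]
54.85 [ 0.40675591 -0.07129455  0.02829532] 28.413928231601506 [-0.53096832  0.57452796  6.88299064] 89.45770025253296
[-0.51737978  0.4509768  -1.80848155]
```

Run:
```python
from h import *
R=down(xd);b=np.array([.382,.204,0])
move_l((.36,.1,.1),.15,rot=R);move_l(b+[0,0,.1],.15)
for n in("side","top"):print(n,rects(n,"card_0",.009,.3),rects(n,"ruler",.08,.3))
move_l(b+[0,0,.04],.1)
h=move_l(b+[0,0,.022],.02,until_force=5);s=get_state();print(h,s["position"],s["contact_force"])
z=s["position"][2]+.0025 if h else .0275
move_l(b+[0,0,z],.02);print(z,get_state()["contact_force"])
for x in(.40,.41,.42,.43,.442):
    move_l(b+(x-.382)*xd+[0,0,z],.04);s=get_state();print(x,s["position"].round(4),s["contact_force"].round(1))
    if np.linalg.norm(s["contact_force"])>20:break
sleep(.3);print(round(s["clock"],1))
for n in("side","top"):
    f=grab_frame(n);cv2.imwrite(f"pics/{n}8.png",f["img"][:,:,::-1]);print(n,rects(n,"card_0",.009,.3))
a,b=cv2.imread("pics/side8.png")[170:320,290:430],cv2.imread("pics/top8.png")[170:320,130:270]
cv2.imwrite("pics/g8.png",cv2.resize(np.hstack([a,b]),None,fx=2.8,fy=2.8,interpolation=cv2.INTER_CUBIC))
```

```text
side [(0.93, [480.2, 207.0, 82.7, 58.6], -2.9), (0.82, [470.2, 264.1, 85.7, 58.7], -2.8), (0.71, [405.9, -67.7, 296.4, 64.1], 89.8), (0.56, [460.8, 150.0, 84.2, 57.0], -4.1)] [(0.63, [370.4, 203.5, 283.7, 68.9], 86.6)]
top [(0.78, [479.0, 202.3, 76.1, 53.8], -5.3), (0.77, [459.8, 146.9, 78.0, 57.2], -1.1), (0.58, [487.4, 260.3, 55.8, 45.4], 88.9)] [(0.66, [378.9, 127.8, 123.1, 35.1], 85.5)]
True [0.38211005 0.20421052 0.0269391 ] [-0.65267498  0.96020664  5.67593297]
0.02943910366192842 [-0.18756527 -1.30344028 -1.46624939]
0.4 [0.3999 0.2028 0.0293] [ 0.6 -0.3 -2. ]
0.41 [0.4104 0.2023 0.0295] [ 0.1 -0.3 -2.3]
0.42 [0.4205 0.2017 0.0295] [-0.3 -0.4 -1.5]
0.43 [0.4307 0.201  0.0295] [-0.3 -0.1 -1.6]
0.442 [0.4428 0.2003 0.0296] [ 0.1  0.2 -2.5]
62.3
side [(0.83, [499.9, 148.4, 84.9, 56.7], -4.1), (0.82, [504.6, 204.8, 79.4, 59.1], -4.2)]
top [(0.8, [513.4, 186.0, 90.4, 46.3], 31.3), (0.65, [499.6, 146.4, 85.6, 59.4], -4.4)]
```

View pics/g8.png

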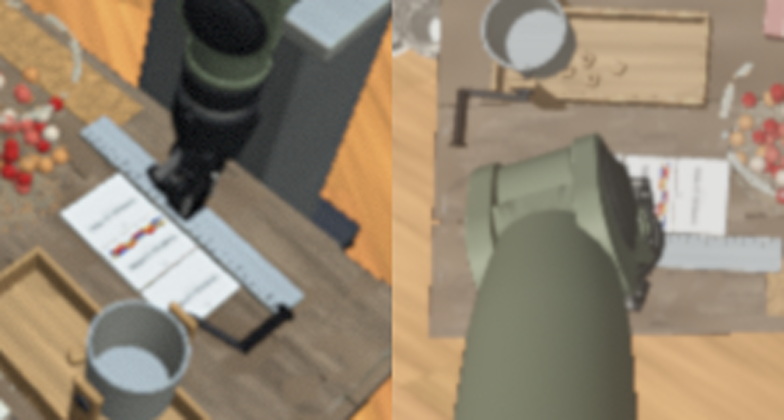

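Run:
```python
from h import *
R=down((np.cos(.005),np.sin(.005),0))
p=get_state()["position"];move_l(p-.02*xd,.04);q=p-.02*xd;move_l(q+[0,0,.09],.1)
move_l((.37,.1,.11),.2);t=np.array([.402,-.0723,0])
move_l(t+[0,0,.11],.2,rot=R);move_l(t+[0,0,.045],.1)
h=move_l(t+[0,0,.025],.02,until_force=4);s=get_state();print(h,s["position"],s["contact_force"])
let_go();sleep(.2);move_l(t+[0,0,.16],.12);movep((.3,.1,.45),R);sleep(.3)
for n in("side","top"):
    f=grab_frame(n);cv2.imwrite(f"pics/{n}9.png",f["img"][:,:,::-1]);print(n,rects(n,"ruler",.013,.3),rects(n,"card_0",.009,.3))
a,b=cv2.imread("pics/side9.png")[150:330,240:420],cv2.imread("pics/top9.png")[150:290,150:360]
cv2.imwrite("pics/g9.png",np.hstack([cv2.resize(a,(340,340),interpolation=cv2.INTER_CUBIC),cv2.resize(b,(450,300),interpolation=cv2.INTER_CUBIC).copy() if 0 else cv2.copyMakeBorder(cv2.resize(b,(450,300),interpolation=cv2.INTER_CUBIC),0,40,0,0,cv2.BORDER_CONSTANT)]))
print(get_state()["clock"])
```

```text
True [ 0.40182405 -0.07225903  0.02830336] [-0.05125855  1.01496981  3.90293037]
side [(0.69, [391.9, -68.1, 285.2, 68.0], -89.7)] [(0.97, [507.4, 263.1, 86.0, 58.7], -3.3), (0.94, [504.3, 205.0, 88.8, 58.8], -3.4), (0.71, [500.8, 149.5, 87.4, 57.8], -4.2)]
top [(0.6, [401.8, -73.5, 276.3, 39.3], 89.8)] [(0.81, [506.7, 260.4, 85.1, 59.4], -3.3), (0.75, [499.4, 145.2, 80.3, 56.6], -4.4)]
72.0583
```

View pics/g9.png

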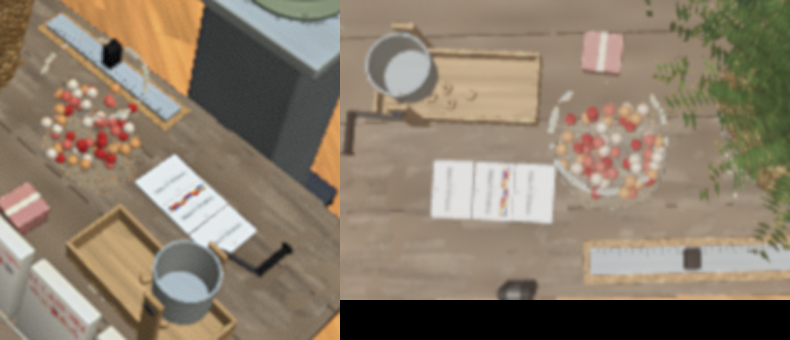

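The cards form one line, parallel to the tray to within what I can measure. The ruler is centred on its mat, the pot is upright and empty, and the beads are in the tray.

```bash
python3 -c "
from cell import *
print(sign_off())"
```

```text
the job is handed in; nothing more can be done
None
```

I handed the job in at about 72 s: the four beads are in the tray, the pot is upright, the three cards are in one square line about 50 mm clear of the dispenser, and the ruler is back on the middle of its mat; a first push slipped in the grip and peaked near 43 N at the wrist, so I regrasped the ruler and pushed again.

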